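# Strip the nested parts box

## Task

Get at the brass fittings in the bottom of the black parts box: slide its metal cover along the runners all the way onto the shelf at the box's side, without lifting it off the runners, then take out the tray that sits inside and set it down, not drop it, upright in the middle of the plywood board and square with it. Leave the cover on its shelf and disturb nothing else on the bench.

Things in the scene. Friction and masses are not known exactly. Their poses are not given: they have to be found in the camera images.
- tote: black plastic parts box, fixed, 164 (x) by 155 (y), rim at z = 90 mm, a shelf adjoining on its +y side (its left, seen from the robot). Origin: bench level under the centre of the opening, which is 120 (x) by 140 (y). Ledges inside carry the tray at z = 42, over brass fittings. Yaw within 0.25 rad, so its x points away from the robot; the closed end at y = -78 has a stop up to z = 104
- shelf (a point): point fixed to the box, where the cover's origin is when the cover is against the end stop: box x = 0, y = +166, z = 90 mm. Two level runners at z = 90, 22 wide, lead there along box and shelf (to y = +241, end stop up to z = 104); raised guides outside them, from x = +-75.5, end at z = 104
- cover: aluminium plate, 146 (x) by 150 (y) by 5 mm, 0.25 to 0.5 kg, loose on the runners between the guides: slides along the box's y only. Origin: centre of underside. Across its middle a rib to push against, 100 long (x), 12 wide (y), its top 27 mm above the underside. At the start its centre is 2 to 30 mm from the box's in y; it clears the tray from y = 140
- tray: grey plastic tray, 110 (x) by 130 (y) by 36 mm, walls and floor 4 mm, 0.18 to 0.35 kg, loose in the box under the cover, 5 mm play a side. Origin: centre of underside. A divider across its middle (along x, wall to wall), 12 thick (y), top 42 mm above the underside, is the grip; the spaces beside it are 55 (y) by 102 mm
- board: plain plywood board, fixed to the bench, 170 (x) by 180 (y) by 12 mm thick, on the other side of the table from the box. Origin: centre of its underside at bench level, so its top is at z = 12. Yawed by up to about 0.25 rad
- tee: brass tee fitting lying on the bench, 80 long, 38 wide, 57 high, near the box on the robot's side; bystander, sizes in mm, origin on its underside
- nipple: round stepped brass nipple standing upright, 48 across, 60 high, on the far side of the box's shelf; bystander, sizes in mm, origin on its underside
- can: small closed plastic can, 60 across, 65 high, on the far side of the wooden board; bystander, sizes in mm, origin on its underside
- wrench: steel wrench, 170 long, lying flat on the robot's side of the board; bystander, sizes in mm, origin on its underside
- valve: small brass ball valve with a flat lever, about 100 long, 51 high, next to the closed end of the box; bystander, sizes in mm, origin on its underside
There are look-alikes about, which are no part of the job. Of the things that look like the board, take the one that is farthest from the robot's base at the start. Several things have the shape of the cover; the one meant has the colours described above.

How it is judged (in metres and radians):
On the way, in this order (a step that is already met when the one before it is completed fails the run):
1. the cover lies on the shelf, slid clear of the box (its centre more than 143 mm from the box's along y) (y of cover in the frame of tote above 0.143 m and z of cover in the frame of tote between 0.083 and 0.097 m and angle between cover's own z axis and vertical below 0.08 rad), for 0.2 s.
2. the tray is lifted clear of the box (underside more than 104 mm above the bench) (z of tray in the frame of tote above 0.104 m), for 0.05 s.
At the end, for the whole second after the job is handed in: The cover lies flat on the shelf, its centre more than 143 mm from the box's along the runners; the tray stands released, upright and still on the board, its centre within 35 mm of the board's centre, its sides within 0.3 rad (17 degrees) of square with the board's (either way round) (all of step 1 and horizontal distance between tray and board below 0.035 m and angle between the x axis of tray and the x axis of board, either way round below 0.3 rad and angle between tray's own z axis and vertical below 0.08 rad and z of tray in the frame of board between 0.007 and 0.018 m and linear speed of each of tray, cover below 0.02 m/s and contact force between the fingers and tray below 0.1 N); the robot touches nothing.
It fails at once if the cover is lifted more than 15 mm off its runners (z of cover in the frame of tote above 0.105 m).
It fails at once if the tray is dropped (falls untouched at more than 0.6 m/s) (linear speed of tray above 0.6 m/s and contact force between tray and anything else below 0.05 N).
It fails at once if another loose thing on the bench is moved by more than 30 mm (distance of any of tee, nipple, can, wrench, valve from where it was at the start of the episode above 0.03 m).
It also fails if it takes over 59 s, if anything falls off the work surface, if the arm or the gripper's body presses on something with over 40 N, if the wrist force passes 120 N, or if a joint passes its speed limit or range.

## Robot

A 6-joint arm with a two-finger parallel gripper is mounted at the origin on the work surface. World frame = base frame: x ahead of the robot, y to its left, z up, the work surface at z = 0. Lengths are in mm, angles in degrees, forces in N, time in s.
With the tool pointing down it reaches from about 350 to 850 mm from the base axis. Payload 8.1 kg.
Tool frame: the origin (TCP) lies midway between the tips of the shut fingers; the grasp point (between the pads) lies 19 mm behind it; x points along the fingers, y is the direction in which the jaws open and shut, and the axes are right-handed (so a half turn about x gives the same grasp; the last joint's range is limited). The gripper opens to 85 mm and grips with 20 to 120 N. Pads are 22 mm wide; open, the fingers measure 114 mm over their backs; the gripper's body (76 mm by 85 mm) begins 54 mm behind the grasp point. The pads swing forward as they close: fully open they stand 13 mm farther back than shut.
Start: joints at [61.398, 7.471, 85.268, -0, 87.261, -4.893], TCP at [241.235, 549.373, 231.292] pointing down, gripper open.
Joint ranges: [-169.43, 169.43], [-51.17, 129.36], [1.28, 143.12], [-76.62, 256.62], [0, 156.53], [-152.29, 152.29]. Speed limits (degrees/s): [136.94, 136.94, 159.86, 180, 180, 180].

## Interface

Orientations are given as [roll, pitch, yaw] about the fixed x, y, z axes, in that order (R = Rz(yaw) Ry(pitch) Rx(roll)).
In Python, from bench import r gives the robot as it stands.
- The arm moves only by the tool move_arm, never from a script. Its argument "deltas" is a list of rows, each a list of 2 entries, a list of its own where there are three numbers: the shift along the tool's x, y, z in mm, then the turn about the tool's x in degrees. A call has 1 to 12 rows; each row is the pose to reach, as a shift and turn from the pose measured when the call began, along the tool's axes at that moment; what a row does not reach only later rows make up. A row lasts 1/8 s, in which the tool goes at most 62.5 mm and 10.7 degrees, less where a joint would pass 70% of its speed; a pose out of reach is approached as far as the arm can. A call with a gripper value outside its range is refused whole. "jaw" is the opening, from -1 (shut) to 1 (fully open), set as the call begins (left out, the last holds). The fingers move at their own pace and stop on an object; "squeeze" is the grip in N (left out, the last holds). Time passes only in rows, so rows that repeat a pose let the fingers close. It gives the time, the measured TCP pose, the force and the opening at its end, in the units of the state.
- r.sense(): the state, without advancing time (a new reading comes with each control period).
- r.snapshot(name): name is "scene" or "top" or "wrist"; returns (picture, depth): 384x512x3 uint8, red, green, blue; 384x512 float32, mm along the optical axis (not along the pixel's ray), 0 where there is no reading.
- r.get_calibration(name): a dict with "fovy" (degrees; the focal length in pixels is half the picture's height over the tangent of half this angle, whatever the lens; pixels are square), "cx", "cy" (the principal point, pixels), "position" and "attitude" of the camera in the world; the wrist camera has in their place "tool_from_camera" (4x4, takes a point from camera to tool coordinates, whose origin is the TCP and whose axes are the tool frame's). Camera axes: x right, y down, z forward; pixel columns grow to the right and rows downward; lengths in mm; the calibration is good to about 2 mm. A picture is of the moment at which its call begins: read the wrist's pose just before it. get_calibration takes no time and is no camera call.
- r.hand_in(): hands the job in, once; it reports no verdict.
The state is a dict: "time": time; "joint_pos": joint angles; "qd": joint speeds; "joint_efforts": joint torques, N m; "tool_pos": TCP position; "tcp_rot": TCP orientation; "ft_force": force on the tool from outside, world axes, zero at the start; "wrist_torque": the same for the moment, N m; "finger_gap": finger opening in mm.
Only numpy, scipy, OpenCV 4.12 (cv2) and the standard library are available. Lean on these libraries where they do the work, as an engineer would, in place of code of your own. Each camera call takes 0.05 s, during which the arm holds its last target. There are 200 camera calls.

## Working session

There is one attempt and no reset: what is moved stays moved. The work goes in short steps, Python scripts to look and compute and a tool call to move; the robot and the scene stay as the last step left them, time stands still between calls to the robot, and variables do not carry over. Pictures are saved under pics/ and viewed, about 8 in all and at most 12, crops included, and the job is handed in when it is done.

Besides the shell and the picture viewer there is one more tool, called after ">>>" as name([rows], argument=value, ...), one row to a line, values as JSON. move_arm: Moves the arm, as the interface text tells. Its arguments: {"type":"object","properties":{"deltas":{"type":"array","items":{"type":"array"}},"jaw":{"type":"number"},"squeeze":{"type":"number"}},"required":["deltas"]}

```bash
ls; mkdir -p pics; cat > h.py <<'E'
import numpy as np, cv2
from scipy.spatial.transform import Rotation as R
from bench import r
def cam(name, s=None):
    c=r.get_calibration(name); f=192/np.tan(np.radians(c['fovy'])/2)
    if name=='wrist':
        T=np.array(c['tool_from_camera']); s=s or r.sense()
        A=R.from_euler('xyz',s['tcp_rot'],degrees=True).as_matrix()
        return f,c['cx'],c['cy'],A@T[:3,:3],A@T[:3,3]+np.array(s['tool_pos'])
    a=np.array(c['attitude'])
    A=a if a.shape==(3,3) else R.from_euler('xyz',a,degrees=True).as_matrix()
    return f,c['cx'],c['cy'],A,np.array(c['position'])
def cloud(d,K):
    f,cx,cy,A,p=K; v,u=np.mgrid[:d.shape[0],:d.shape[1]]
    P=np.stack([(u-cx)/f*d,(v-cy)/f*d,d],-1)@A.T+p; P[d<=0]=np.nan
    return P
E
python3 - <<'E'
from h import *
print(r.sense())
for n in ['scene','top']:
    print(r.get_calibration(n))
    im,d=r.snapshot(n); np.savez(n,im=im,d=d,P=cloud(d,cam(n)))
    cv2.imwrite(f'pics/{n}.png',cv2.resize(im[...,::-1],None,fx=1.5,fy=1.5))
print(r.get_calibration('wrist'))
E
```

```text
pics
{'time': 0.0, 'joint_pos': array([ 6.13988370e+01,  7.51612866e+00,  8.53310787e+01,  1.36510797e-03,
        8.72601317e+01, -4.89324815e+00]), 'qd': array([ 0.01461276,  0.03973438, -0.10742232,  0.01841625, -0.03966339,
       -0.00405654]), 'joint_efforts': array([ 2.08161160e-03, -5.69409049e+01, -5.00549340e+01, -2.63153134e-05,
        1.50970789e-02, -3.92753896e-05]), 'tool_pos': array([240.95133209, 548.8869755 , 230.21653552]), 'tcp_rot': array([ -95.62098114,   89.89265222, -119.3289625 ]), 'ft_force': array([ 0.46861824, -0.39613014, -0.34383454]), 'wrist_torque': array([-0.0444712 , -0.01474691, -0.03267274]), 'finger_gap': 85.1096741834604}
{'fovy': 57.18333155324219, 'cx': 252.15427512535686, 'cy': 198.03549285200015, 'position': array([1297.19623118,  205.36016069,  689.57556072]), 'attitude': array([-1.24580444e+02, -5.00734671e-02,  1.02092979e+02])}
{'fovy': 49.526361746228815, 'cx': 255.99198294835298, 'cy': 195.31326459991683, 'position': array([ 339.43758529,   37.58563265, 1364.58844745]), 'attitude': array([-1.75294410e+02, -4.92226036e-02, -8.97260777e+01])}
{'fovy': 66.7912726485009, 'cx': 253.69638214144612, 'cy': 194.83827667328939, 'tool_from_camera': array([[ 1.92840577e-04, -3.14413893e-01,  9.49285977e-01,
        -1.42796357e+02],
       [ 9.99999359e-01,  1.11934760e-03,  1.67597528e-04,
        -1.02334567e+00],
       [-1.11527597e-03,  9.49285337e-01,  3.14413908e-01,
        -8.01622025e+01],
       [ 0.00000000e+00,  0.00000000e+00,  0.00000000e+00,
         1.00000000e+00]])}
```

View pics/top.png

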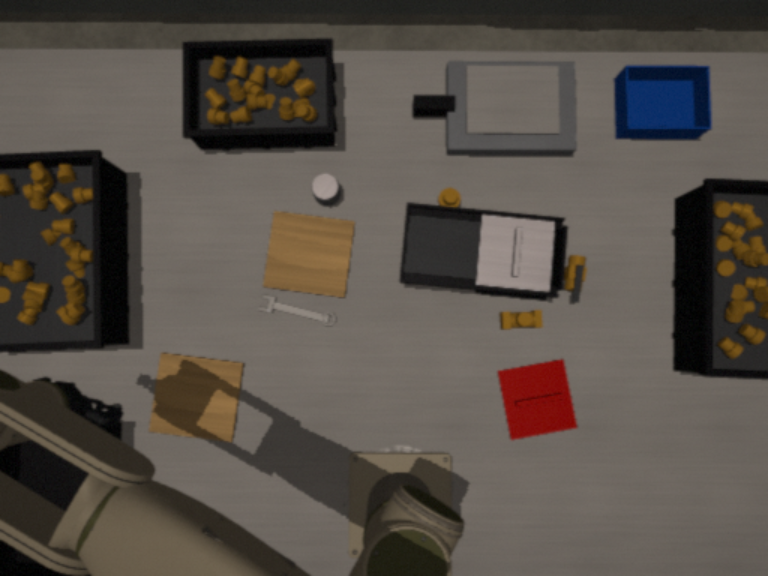

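View pics/scene.png

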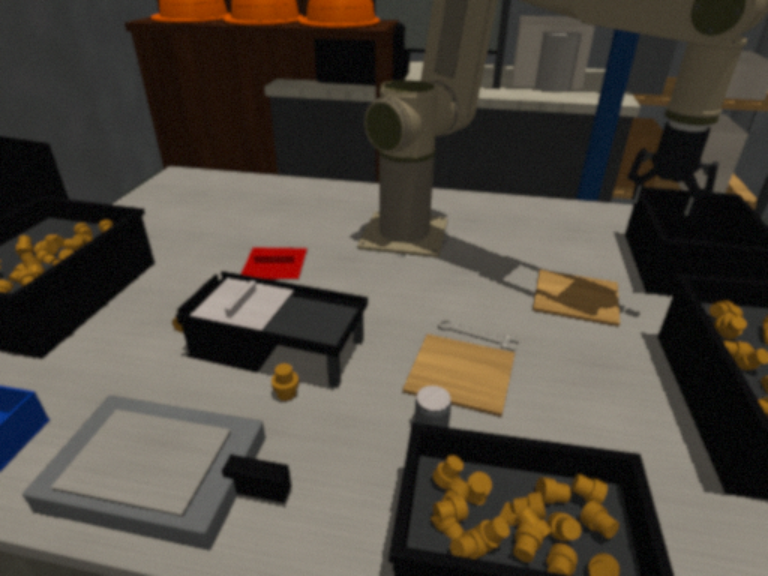

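The top view shows two plywood boards, at (309,254) and (197,397). The first is farther from the base at (405,510), so it is the board. Three things could be the cover. The pale metal plate at (517,252) lies on the black box. The red plate at (538,399) and the grey framed slab at (510,107) are look-alikes. Next I'll measure the cover and board and confirm both in a crop.

```bash
cat > m.py <<'E'
from h import *
z=np.load('top.npz'); im,P=z['im'],z['P']
def rect(m,P):
    n,l,st,_=cv2.connectedComponentsWithStats(m.astype(np.uint8)); k=1+np.argmax(st[1:,4]); q=P[l==k]
    return (l==k),cv2.minAreaRect(q[:,:2].astype(np.float32)),np.median(q[:,2]),len(q)
v,u=np.mgrid[:384,:512]
print('bench z',np.nanmedian(P[240:250,220:300,2]))
g=im.astype(int); hsv=cv2.cvtColor(im,cv2.COLOR_RGB2HSV)
box=lambda a,b,c,d:(u>a)&(u<b)&(v>c)&(v<d)
m1,*a=rect(box(310,385,135,205)&(hsv[...,2]>110)&(hsv[...,1]<60)&(P[...,2]>75),P); print('cover',a)
m2,*b=rect(box(165,245,130,205)&(hsv[...,1]>70)&(P[...,2]<30),P); print('board',b)
m3,*c=rect(box(260,385,130,205)&(P[...,2]>60),P); print('boxtop',c)
m4,*d=rect(box(310,385,135,205)&(P[...,2]>108),P); print('rib',d)
o=im[...,::-1].copy()
for m,cl in((m1,(0,255,0)),(m2,(255,0,0)),(m3,(0,0,255)),(m4,(255,0,255))):
    k,_=cv2.findContours(m.astype(np.uint8),0,1); cv2.drawContours(o,k,-1,cl,1)
cv2.imwrite('pics/crop.png',cv2.resize(o[110:230,160:400],None,fx=3.3,fy=3.3,interpolation=cv2.INTER_NEAREST))
E
python3 m.py
```

```text
bench z -0.04942575473421584
cover [((528.633056640625, -232.66844177246094), (155.41244506835938, 145.14903259277344), 84.4292221069336), np.float64(95.30457742548549), 2226]
board [((538.5900268554688, 202.8055419921875), (181.00880432128906, 174.4327392578125), 82.99647521972656), np.float64(12.33028888614922), 2848]
boxtop [((534.10546875, -164.5393524169922), (333.1487731933594, 165.98065185546875), 84.62077331542969), np.float64(92.89186664592887), 5726]
rib [((527.0821533203125, -229.36170959472656), (13.109210968017578, 98.78974914550781), 84.51972961425781), np.float64(116.12748343079534), 145]
```

View pics/crop.png

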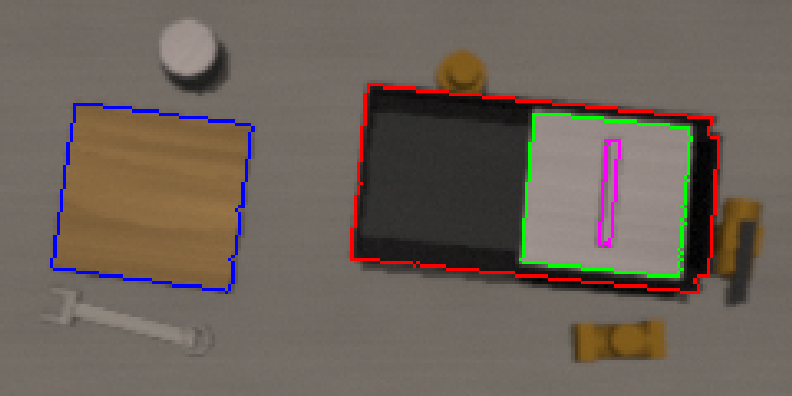

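The crop shows the pale plate (green outline, crop (607,195)) with its rib, on the black box beside the tee, valve and nipple as described. The far board (blue, crop (152,197)) is next to the can and wrench. All the sizes match. Next I'll work out the move numbers.

```bash
cat > go.py <<'E'
from h import *
import sys
def plan(t,ydir=None):
    s=r.sense(); A=R.from_euler('xyz',s['tcp_rot'],degrees=True).as_matrix(); d=A.T@(np.array(t)-s['tool_pos'])
    out=np.round(d,1)
    if ydir is not None:
        a=np.radians(ydir); w=A.T@[np.cos(a),np.sin(a),0]; th=np.degrees(np.arctan2(w[2],w[1]))
        print('turn',round(th,1),'or',round((th+360)%360-180,1))
    print('tcp',np.round(s['tool_pos'],1),'F',np.round(s['ft_force'],1),'gap',round(s['finger_gap'],1),'t',s['time'],'j',np.round(s['joint_pos'],1)); print('ytool',np.round(A[:,1],3),'ztool',np.round(A[:,2],3),'delta',out)
if __name__=='__main__': 
    a=[float(x) for x in sys.argv[1:]]; plan(a[:3],a[3] if len(a)>3 else None)
E
python3 go.py 527 -230 230 84.5
```

```text
turn -18.2 or 161.8
tcp [241.  548.9 230.3] F [0.  0.4 0.2] gap 85.3 t 0.1 j [61.4  7.5 85.3 -0.  87.3 -4.9]
ytool [ 0.402  0.916 -0.002] ztool [ 0.916 -0.402 -0.   ] delta [   1.3 -598.2  575.1]
```

>>> move_arm([
  [[0, -21, 20], -1],
  [[0, -60, 58], -2],
  [[0, -102, 98], -3],
  [[0, -144, 138], -5],
  [[0, -186, 179], -6],
  [[0, -228, 219], -7],
  [[0, -270, 260], -8],
  [[0, -312, 300], -10],
  [[0, -354, 340], -11],
  [[0, -396, 381], -12],
  [[0, -438, 421], -14],
  [[0, -480, 461], -15],
], jaw=-0.1)

```text
time: 1.6
tool_pos: [470.3, -77.9, 230.9]
tcp_rot: [-111.9, 89.9, -120.6]
ft_force: [0.4, 0.1, 1.0]
finger_gap: 38.1
```

```bash
python3 go.py 527 -230 230 84.5
```

```text
turn -3.2 or 176.8
tcp [470.3 -77.9 230.9] F [0.4 0.1 1. ] gap 38.1 t 1.6 j [-1.550e+01 -1.190e+01  1.042e+02 -1.000e-01  8.770e+01 -9.680e+01]
ytool [ 0.151  0.989 -0.001] ztool [ 0.989 -0.151 -0.001] delta [   1.  -141.8   79.1]
```

>>> move_arm([
  [[0, -50, 28], -1],
  [[0, -100, 56], -2],
  [[0, -135, 75], -3],
  [[1, -142, 79], -3.2],
  [[1, -142, 79], -3.2],
  [[1, -142, 79], -3.2],
])

```text
time: 2.35
tool_pos: [526.7, -228.8, 229.9]
tcp_rot: [-142.4, 89.9, -147.8]
ft_force: [-0.2, 0.0, -0.1]
finger_gap: 38.5
```

```bash
cat > w.py <<'E'
from h import *
import sys
def wr(n):
    s=r.sense(); K=cam('wrist',s); im,d=r.snapshot('wrist'); P=cloud(d,K); np.savez(n,im=im,d=d,P=P)
    cv2.imwrite(f'pics/{n}.png',cv2.resize(im[...,::-1],None,fx=1.2,fy=1.2)); return im,P
E
python3 - <<'E'
from w import *
im,P=wr('w1')
z=P[...,2]; ok=(P[...,0]>430)&(P[...,0]<640)&(abs(P[...,1]+230)<60)
m=ok&(z>108)&(z<125); print('rib',cv2.minAreaRect(P[m][:,:2].astype(np.float32)),np.median(z[m]),m.sum())
import subprocess
E
python3 go.py 527 -230 98 84.5
```

```text
rib ((527.2657470703125, -234.6459197998047), (11.497917175292969, 99.44683837890625), 84.7212142944336) 116.94426801903298 1324
turn 0.1 or -179.9
tcp [ 526.8 -228.8  230.1] F [-0.2  0.1  0.3] gap 38.4 t 2.4 j [-2.850e+01  3.600e+00  8.950e+01 -1.000e-01  8.690e+01 -1.131e+02]
ytool [ 0.094  0.996 -0.001] ztool [ 0.996 -0.094 -0.001] delta [132.1  -1.    0.4]
```

View pics/w1.png

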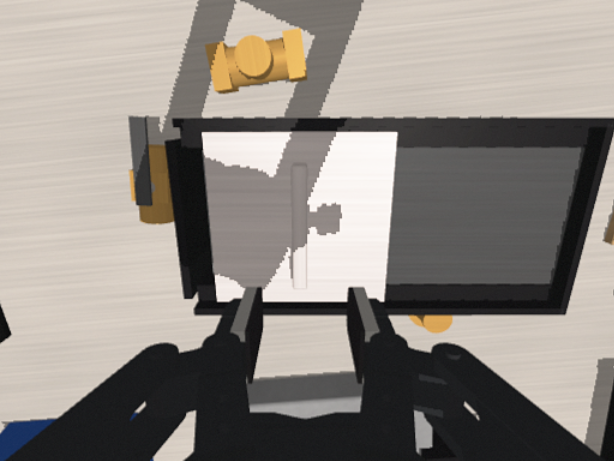

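The wrist view shows the rib at (299,227), between the open fingers and about 4 mm to −y of the tool. I'll go down astride it.

>>> move_arm([
  [[25, -2, 0], 0],
  [[60, -4, 0], 0],
  [[95, -4, 0], 0],
  [[118, -4, 0], 0],
  [[130, -4, 0], 0],
  [[132, -4, 0], 0],
  [[132, -4, 0], 0],
])

```text
time: 3.28
tool_pos: [527.0, -233.0, 99.4]
tcp_rot: [-62.3, 89.9, -67.7]
ft_force: [0.7, -0.1, 0.1]
finger_gap: 38.4
```

```bash
python3 go.py 541 -80 98 84.6
```

```text
turn 0.0 or -180.0
tcp [ 527.  -233.    99.4] F [ 0.7 -0.1  0.1] gap 38.4 t 3.275 j [-2.890e+01  9.500e+00  9.720e+01 -1.000e-01  7.320e+01 -1.135e+02]
ytool [ 0.094  0.996 -0.002] ztool [ 0.996 -0.094  0.001] delta [  1.1 153.7  -0.5]
```

>>> move_arm([
  [[0, 6, 0], 0],
  [[0, 12, 0], 0],
  [[0, 22, 0], 0],
  [[0, 36, 0], 0],
  [[0, 50, 0], 0],
  [[0, 66, 0], 0],
  [[0, 82, 0], 0],
  [[0, 98, 0], 0],
  [[0, 114, 0], 0],
  [[0, 128, 0], 0],
  [[0, 138, 0], 0],
  [[0, 142, 0], 0],
])

```text
time: 4.78
tool_pos: [540.6, -91.3, 99.5]
tcp_rot: [-56.6, 89.8, -62.0]
ft_force: [0.3, -5.8, 4.2]
finger_gap: 38.5
```

```bash
python3 go.py 542.5 -68 99 84.6
```

```text
turn 0.1 or -179.9
tcp [540.6 -91.3  99.5] F [ 0.3 -5.8  4.2] gap 38.5 t 4.775 j [-1.490e+01  5.300e+00  1.017e+02 -1.000e-01  7.280e+01 -9.950e+01]
ytool [ 0.093  0.996 -0.002] ztool [ 0.996 -0.093  0.002] delta [ 0.5 23.4 -0.3]
```

>>> move_arm([
  [[0, 5, 0], 0],
  [[0, 10, 0], 0],
  [[0, 14, 0], 0],
  [[0, 17, 0], 0],
  [[0, 18, 0], 0],
  [[0, 18, 0], 0],
])

```text
time: 5.52
tool_pos: [542.3, -73.2, 99.4]
tcp_rot: [-53.8, 89.8, -59.2]
ft_force: [-0.2, -2.9, 2.0]
finger_gap: 38.2
```

```bash
python3 go.py 542.5 -68 99 84.6
```

```text
turn 0.1 or -179.9
tcp [542.3 -73.2  99.4] F [-0.2 -2.9  2. ] gap 38.2 t 5.525 j [-1.300e+01  5.200e+00  1.019e+02 -1.000e-01  7.280e+01 -9.760e+01]
ytool [ 0.093  0.996 -0.002] ztool [ 0.996 -0.093  0.002] delta [ 0.4  5.2 -0.3]
```

>>> move_arm([
  [[0, 2, 0], 0],
  [[0, 4, 0], 0],
  [[0, 5, 0], 0],
  [[0, 5, 0], 0],
])

```text
time: 6.02
tool_pos: [542.8, -69.4, 99.4]
tcp_rot: [-66.1, 89.8, -71.4]
ft_force: [-0.7, -10.1, 2.6]
finger_gap: 38.4
```

```bash
python3 go.py 542.5 -68 230 84.6
```

```text
turn 0.0 or -180.0
tcp [542.8 -69.4  99.4] F [ -0.7 -10.1   2.6] gap 38.4 t 6.025 j [-12.5   5.2 101.9  -0.2  72.8 -97.1]
ytool [ 0.093  0.996 -0.004] ztool [ 0.996 -0.093  0.002] delta [-130.6    0.8   -0.2]
```

>>> move_arm([
  [[0, -4, 0], 0],
  [[0, -7, 0], 0],
  [[-20, -7, 0], 0],
  [[-55, -7, 0], 0],
  [[-95, -12, 0], 0],
  [[-120, -50, 0], 0],
  [[-130, -95, 0], 0],
  [[-130, -140, 0], 0],
  [[-130, -168, 0], 0],
  [[-130, -176, 0], 0],
  [[-130, -176, 0], 0],
  [[-130, -176, 0], 0],
])

```text
time: 7.52
tool_pos: [526.3, -242.8, 229.9]
tcp_rot: [-65.8, 89.8, -71.1]
ft_force: [0.2, 0.6, 0.7]
finger_gap: 38.4
```

```bash
python3 - <<'E'
from w import *
im,P=wr('w2')
im2,d=r.snapshot('top'); np.savez('top2',im=im2,d=d,P=cloud(d,cam('top')))
z=P[...,2]; ax=np.array([np.cos(np.radians(84.6)),np.sin(np.radians(84.6))])
q=P[...,:2]-[526,-247]; by=q@ax; bx=q@np.array([ax[1],-ax[0]])
for n,m in (('rib',(z>108)&(z<125)&(abs(bx)<70)&(by>100)&(by<220)),('divider',(z>79)&(z<88)&(abs(bx)<58)&(abs(by)<30)),('tray rim',(z>73)&(z<82)&(abs(bx)<66)&(abs(by)<75))):
    print(n,cv2.minAreaRect(P[m][:,:2].astype(np.float32)),np.median(z[m]),m.sum(), 'by',np.percentile(by[m],[2,50,98]),'bx',np.percentile(bx[m],[2,98]))
E
python3 go.py 526 -247 52 84.6
```

```text
rib ((541.3031005859375, -84.425537109375), (13.17772388458252, 99.7695541381836), 84.87657165527344) 116.54793989947132 1839 by [157.20111543 160.69254577 168.78294907] bx [-48.45265543  46.90231174]
divider ((523.5030517578125, -248.54766845703125), (56.07500076293945, 108.50891876220703), 84.57662200927734) 84.09636001247384 1209 by [-8.96237038 -3.12973856  3.01344091] bx [-53.65047845  47.97661254]
tray rim ((526.1566162109375, -250.4410400390625), (143.08953857421875, 120.08723449707031), 84.7479019165039) 77.8644937204229 2706 by [-67.63869763   4.16218897  67.82779618] bx [-56.91770027  59.90663999]
turn 0.1 or -179.9
tcp [ 526.4 -242.9  230.1] F [ 0.1 -0.2  0.1] gap 38.5 t 7.625 j [-2.970e+01  4.200e+00  8.890e+01 -1.000e-01  8.670e+01 -1.145e+02]
ytool [ 0.092  0.996 -0.004] ztool [ 0.996 -0.092  0.002] delta [178.1  -3.5  -0.3]
```

View pics/w2.png

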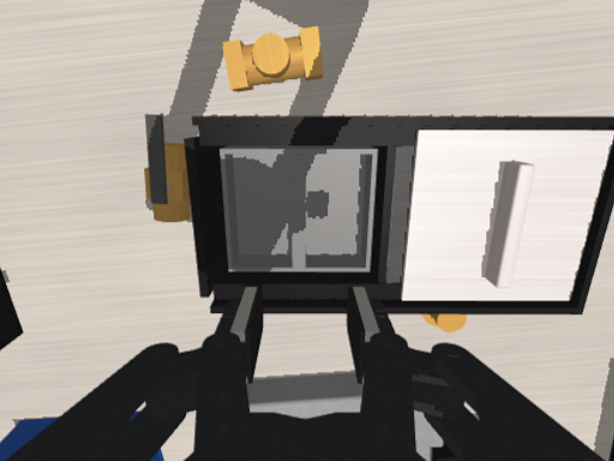

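The cover lies on the shelf with its rib at (512,225). The tray divider is at (298,245), between the fingers. I'll go down onto it.

>>> move_arm([
  [[25, -3, -1], 0],
  [[60, -6, -1], 0],
  [[100, -6, -1], 0],
  [[132, -6, -1], 0],
  [[155, -6, -1], 0],
  [[170, -6, -1], 0],
  [[177, -6, -1], 0],
  [[177, -6, -1], 0],
], jaw=0)

```text
time: 8.62
tool_pos: [525.3, -249.3, 53.3]
tcp_rot: [-62.7, 89.8, -68.0]
ft_force: [-0.2, 0.4, -0.2]
finger_gap: 42.8
```

```bash
python3 go.py 526 -248 130 84.6
```

```text
turn 0.1 or -179.9
tcp [ 525.3 -249.3   53.3] F [-0.2  0.4 -0.2] gap 42.8 t 8.625 j [ -30.4   13.4   98.    -0.2   68.4 -115. ]
ytool [ 0.092  0.996 -0.004] ztool [ 0.996 -0.092  0.002] delta [-76.7   1.1   0.7]
```

Clear of contact. I'll close, then lift slowly.

>>> move_arm([
  [[0, 0, 0], 0],
  [[0, 0, 0], 0],
  [[0, 0, 0], 0],
  [[0, 0, 0], 0],
  [[0, 0, 0], 0],
  [[0, 0, 0], 0],
], jaw=-1, squeeze=70)

```text
time: 9.38
tool_pos: [526.2, -249.9, 54.7]
tcp_rot: [-48.6, 89.7, -53.9]
ft_force: [-0.7, 0.2, 6.7]
finger_gap: 10.9
```

```bash
python3 go.py 526 -248 170 84.6
```

```text
turn 0.1 or -179.9
tcp [ 526.2 -249.9   54.7] F [-0.7  0.2  6.7] gap 10.9 t 9.375 j [-3.04e+01  1.33e+01  9.80e+01 -1.00e-01  6.85e+01 -1.15e+02]
ytool [ 0.092  0.996 -0.004] ztool [ 0.996 -0.092  0.004] delta [-1.153e+02  1.300e+00  1.000e-01]
```

>>> move_arm([
  [[-4, 0, 0], 0],
  [[-12, 0, 0], 0],
  [[-25, 1, 0], 0],
  [[-42, 1, 0], 0],
  [[-60, 1, 0], 0],
  [[-80, 1, 0], 0],
  [[-100, 1, 0], 0],
  [[-118, 1, 0], 0],
  [[-128, 1, 0], 0],
  [[-132, 1, 0], 0],
  [[-132, 1, 0], 0],
])

```text
time: 10.75
tool_pos: [525.7, -248.1, 186.4]
tcp_rot: [-50.8, 89.7, -56.1]
ft_force: [0.5, -0.1, -3.9]
finger_gap: 10.9
```

```bash
python3 - <<'E'
from w import *
im,P=wr('w3')
im2,d=r.snapshot('scene'); np.savez('s2',im=im2,d=d,P=cloud(d,cam('scene')))
cv2.imwrite('pics/s2.png',cv2.resize(im2[...,::-1],None,fx=1.5,fy=1.5))
E
python3 go.py 538.6 202.8 185 83
```

```text
turn 1.7 or -178.3
tcp [ 525.4 -248.   185.7] F [-0.1  0.  -3.5] gap 11.3 t 10.85 j [-3.020e+01  5.800e+00  9.190e+01 -1.000e-01  8.210e+01 -1.149e+02]
ytool [ 0.092  0.996 -0.004] ztool [ 0.996 -0.092  0.003] delta [ -1.1 450.1 -28.3]
```

View pics/s2.png

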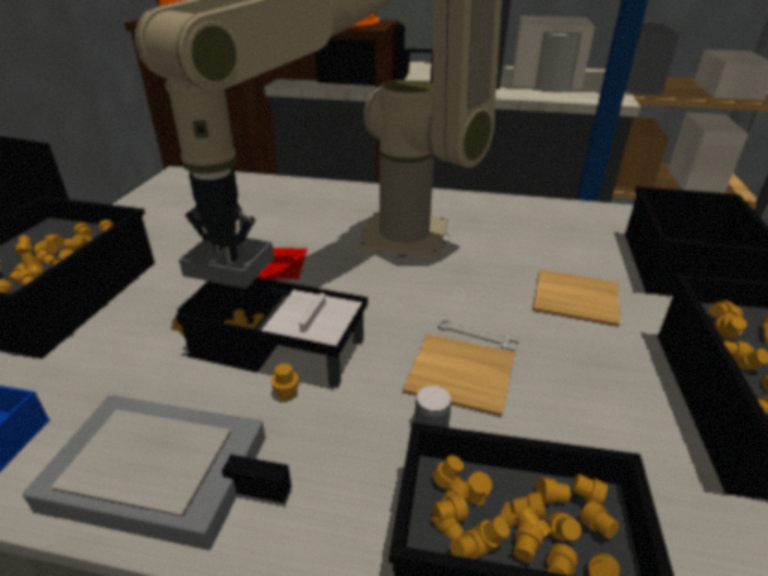

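The tray is held level above the box, at (227,262) in this picture. The cover stays on its shelf at (313,318). I'll carry the tray to the board.

>>> move_arm([
  [[0, 10, -1], 0],
  [[0, 30, -2], 0],
  [[0, 65, -4], 0],
  [[0, 110, -7], 0.5],
  [[0, 158, -10], 0.7],
  [[0, 206, -13], 1],
  [[0, 254, -16], 1.2],
  [[0, 302, -19], 1.4],
  [[0, 350, -22], 1.6],
  [[0, 395, -25], 1.7],
  [[0, 428, -27], 1.7],
  [[0, 450, -28], 1.7],
])

```text
time: 12.35
tool_pos: [537.8, 205.3, 183.7]
tcp_rot: [-58.7, 89.8, -65.5]
ft_force: [-0.4, -0.2, -2.7]
finger_gap: 10.9
```

>>> move_arm([
  [[0, 0, 0], 0],
  [[0, 0, 0], 0],
])

```text
time: 12.6
tool_pos: [537.5, 205.0, 183.6]
tcp_rot: [-64.7, 89.7, -71.6]
ft_force: [-0.9, 0.6, -3.2]
finger_gap: 11.0
```

```bash
python3 - <<'E'
from w import *
im,P=wr('w4')
v,u=np.mgrid[:384,:512]
hsv=cv2.cvtColor(im,cv2.COLOR_RGB2HSV)
m=(P[...,2]<25)&(P[...,2]>3)&(hsv[...,1]>60); print('board part',cv2.minAreaRect(P[m][:,:2].astype(np.float32)),np.median(P[m][:,2]),m.sum())
b=(P[...,2]>200-35)&(P[...,2]<222)&(v<250)
q=P[b]; print('tray?',cv2.minAreaRect(q[:,:2].astype(np.float32)),b.sum(),np.percentile(q,[1,50,99],axis=0))
E
python3 go.py 538.6 202.8 28 83
```

```text
board part ((580.2614135742188, 309.42584228515625), (459.7010803222656, 148.8334197998047), 45.30830001831055) 12.097858557498967 8773
tray? ((510.7975158691406, 207.2474365234375), (131.30532836914062, 61.23872375488281), 83.20724487304688) 30936 [[474.19081257 144.06837866 173.56584141]
 [504.67856853 208.85511502 176.27436595]
 [542.80964116 272.16449673 213.75098578]]
turn 0.1 or -179.9
tcp [537.7 204.6 183.6] F [-0.6 -0.  -3.8] gap 10.8 t 12.65 j [ 15.9   5.2  92.7  -0.3  82.1 -67.2]
ytool [ 0.12   0.993 -0.004] ztool [ 0.993 -0.12   0.002] delta [155.7  -1.    0.8]
```

View pics/w4.png

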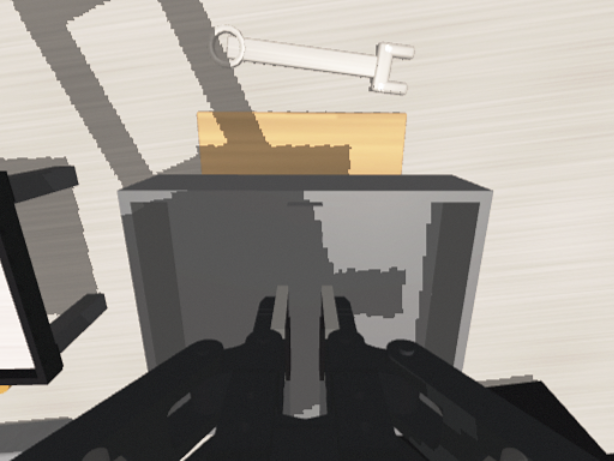

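The wrist view shows the board's near edge (197–406, row 112) centred under the tray's near wall (120–492, row 185) and square with it. I'll go down, gently at the end.

>>> move_arm([
  [[10, -1, 2], 0],
  [[30, -2, 4], 0],
  [[58, -3, 6], 0],
  [[88, -3, 6], 0],
  [[115, -3, 6], 0],
  [[135, -3, 6], 0],
  [[147, -3, 6], 0],
  [[152, -3, 6], 0],
  [[154, -3, 6], 0],
  [[154, -3, 6], 0],
])

```text
time: 13.9
tool_pos: [544.2, 200.4, 30.5]
tcp_rot: [-46.7, 89.7, -53.6]
ft_force: [0.4, -0.2, -3.3]
finger_gap: 11.0
```

>>> move_arm([
  [[1, 0, 0], 0],
  [[2, 0, 0], 0],
  [[3, 0, 0], 0],
  [[4, 0, 0], 0],
  [[4, 0, 0], 0],
])

```text
time: 14.52
tool_pos: [544.1, 200.4, 26.3]
tcp_rot: [-50.4, 89.7, -57.2]
ft_force: [-1.0, -0.1, -3.4]
finger_gap: 10.7
```

```bash
python3 go.py 538.6 202.8 24 83
```

```text
turn 0.1 or -179.9
tcp [544.1 200.4  26.3] F [-1.  -0.1 -3.4] gap 10.7 t 14.525 j [ 15.3  15.3  98.9  -0.3  65.7 -67.7]
ytool [ 0.12   0.993 -0.004] ztool [ 0.993 -0.12   0.003] delta [ 2.3  1.8 -5.7]
```

>>> move_arm([
  [[1, 0, 0], 0],
  [[2, 0, 0], 0],
  [[2.5, 0, 0], 0],
  [[2.5, 0, 0], 0],
])

```text
time: 15.02
tool_pos: [544.1, 200.3, 24.7]
tcp_rot: [-52.8, 89.7, -59.7]
ft_force: [-4.7, -1.4, 6.1]
finger_gap: 10.8
```

It has touched down (Fz +6 N). I'll release, then lift straight up.

>>> move_arm([
  [[-0.5, 0, 0], 0],
  [[-0.5, 0, 0], 0],
  [[-0.5, 0, 0], 0],
  [[-0.5, 0, 0], 0],
  [[-0.5, 0, 0], 0],
], jaw=0)

```text
time: 15.65
tool_pos: [544.1, 200.3, 25.1]
tcp_rot: [-52.9, 89.7, -59.8]
ft_force: [0.6, 0.5, 0.0]
finger_gap: 42.8
```

>>> move_arm([
  [[-5, 0, 0], 0],
  [[-18, 0, 0], 0],
  [[-40, 0, 0], 0],
  [[-75, 0, 0], 0],
  [[-115, 0, 0], 0],
  [[-160, 0, 0], 0],
  [[-200, 0, 0], 0],
  [[-225, -20, -40], 0],
  [[-235, -50, -90], 0],
  [[-235, -80, -130], 0],
  [[-235, -80, -130], 0],
  [[-235, -80, -130], 0],
])

```text
time: 17.15
tool_pos: [405.4, 137.6, 261.3]
tcp_rot: [-27.0, 89.6, -33.9]
ft_force: [-0.6, -0.6, 0.2]
finger_gap: 42.7
```

```bash
python3 - <<'E'
from w import *
s=r.sense(); print(s['time'],s['tool_pos'],s['finger_gap'],s['ft_force'])
im,d=r.snapshot('top'); P=cloud(d,cam('top')); z=P[...,2]; z0=np.load('top.npz'); dz=z-z0['P'][...,2]
v,u=np.mgrid[:384,:512]
g=(u>160)&(u<250)&(v>130)&(v<205)&(z>20)&(z<62)
n,l,st,_=cv2.connectedComponentsWithStats(g.astype(np.uint8)); k=1+np.argmax(st[1:,4]); q=P[l==k]
print('tray',cv2.minAreaRect(q[:,:2].astype(np.float32)),np.percentile(q[:,2],[2,50,98]))
m=(u>255)&(u<385)&(v>130)&(v<205)&(z>108)&(z<125); print('rib',cv2.minAreaRect(P[m][:,:2].astype(np.float32)),m.sum())
cv2.imwrite('pics/top3.png',cv2.resize(np.hstack([z0['im'][100:270,120:400],im[100:270,120:400]])[...,::-1],None,fx=1.42,fy=1.42))
E
```

```text
17.15 [405.42838109 137.56367058 261.31691964] 42.701705552608814 [-0.58820314 -0.58791353  0.15311372]
tray ((559.9216918945312, 201.99349975585938), (130.6978302001953, 75.57548522949219), 82.9918212890625) [21.11426582 47.42401266 58.93286718]
rib ((532.7399291992188, -163.42857360839844), (327.4874572753906, 162.1300048828125), 84.76377868652344) 180
```

View pics/top3.png

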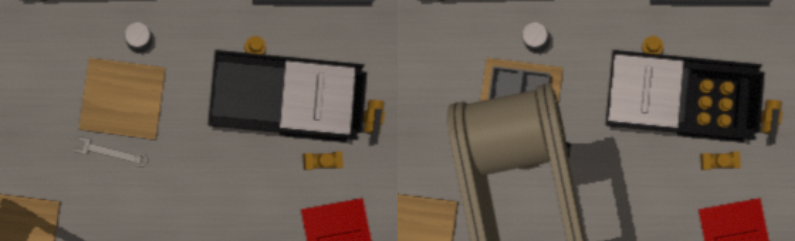

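The top view shows the bench before (left) and after (right). The cover is on the shelf at (645,90), the fittings in the box are exposed, and the tray is on the board at (520,85), partly hidden by the arm. The "rib" fit above picked up the end stops, so it doesn't count. I'll make one last check from the scene camera.

```bash
python3 - <<'E'
from w import *
im,d=r.snapshot('scene'); P=cloud(d,cam('scene')); z=P[...,2]
q=P[(abs(P[...,0]-538)<95)&(abs(P[...,1]-203)<95)&(z>44)&(z<51)]
print('tray rim',cv2.minAreaRect(q[:,:2].astype(np.float32)),np.median(q[:,2]))
q=P[(abs(P[...,0]-541)<60)&(abs(P[...,1]+83)<30)&(z>108)&(z<125)]
print('rib',cv2.minAreaRect(q[:,:2].astype(np.float32)),np.median(q[:,2]))
cv2.imwrite('pics/s3.png',cv2.resize(im[...,::-1],None,fx=1.5,fy=1.5))
E
```

```text
tray rim ((543.2658081054688, 202.4652099609375), (129.8539581298828, 113.51397705078125), 83.12353515625) 46.35311308979408
rib ((543.6644897460938, -80.03509521484375), (13.084489822387695, 100.9774398803711), 84.30304718017578) 114.49590770900181
```

View pics/s3.png

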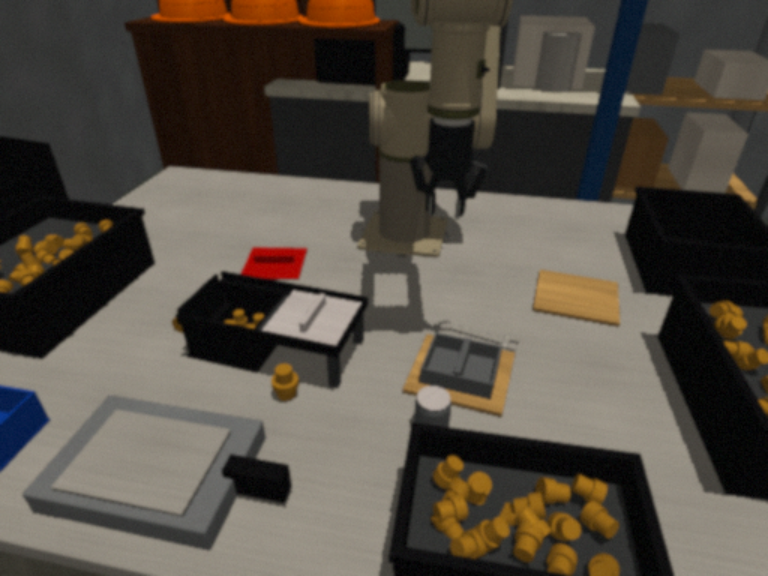

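The tray stands in the middle of the board at (461,365), and the cover is on its shelf at (313,318). The wrench, can and nipple are where they were, and the arm is clear. I'll hand in.

```bash
python3 -c "
from bench import r
print(r.hand_in())"
```

```text
the job is handed in; nothing more can be done
None
```

I slid the cover along its runners to the shelf's end stop, where the push force rose to about 10 N. I then lifted the tray out by its divider, set it on the far plywood board, released it and handed the job in at about 17 s.

- **Tray:** the last scene check puts it about 5 mm from the board's centre and 0.1° from square. Its rim is at z = 46 (48 expected), so it stands flat on the board.
- **Cover:** it lies on the shelf with its rib about 167 mm from the box's centre along the runners (more than 143 needed).
- **Bystanders:** the can, nipple, tee, wrench and valve showed no visible shift in the final pictures. I compared them by eye and did not measure them.
- **Checks that failed or disagreed:** the last top-camera fit of the rib was invalid because it picked up the end stops. The arm also hid part of the tray from that camera, so I relied on the scene camera for both. The wrist and fixed cameras differed by 2 to 5 mm in y throughout, well within the tolerances.

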